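# Spot the two bare diyas on the x-y marking press

## Robot

A 6-joint arm with a two-finger parallel gripper is mounted at the origin on the work surface. World frame = base frame: x ahead of the robot, y to its left, z up, the work surface at z = 0. Lengths are in m, angles in degrees, forces in N, time in s.
With the tool pointing down it reaches from about 0.35 to 0.875 m from the base axis. Payload 4.2 kg.
Tool frame: the origin (TCP) lies on the centre line of the jaws, within the pads' length; the fingertips stand 11 mm ahead of it and the grasp point (between the pads) lies 8 mm behind it; y points along the fingers, z is the direction in which the jaws open and shut, and the axes are right-handed (so a half turn about y gives the same grasp; the last joint's range is limited). The gripper opens to 87 mm and grips with 3 to 60 N. Pads are 19 mm wide; open, the fingers measure 117 mm over their backs; the gripper's body (75 mm by 190 mm) begins 51 mm behind the grasp point.
Start: joints at [84.259, 22.042, 0.453, 0, -68.411, -14.817], TCP at [0.219, 0.585, 0.234] pointing down, gripper open.
Joint ranges: [-179.83, 179.83], [-69.29, 118.12], [-61.27, 80.66], [-181.25, 117.63], [-171.15, -9.14], [-177.46, 177.46]. Speed limits (degrees/s): [159.86, 159.86, 180, 180, 180, 180].

## Interface

Orientations are given as a 3x3 rotation matrix whose columns are the frame's x, y, z axes.
In Python, from station import r, optics gives the robot as it stands. The module is installed in compiled form; this text tells all that it offers.
- The arm moves only by the tool step_arm, never from a script. Its argument "moves" is a list that holds one entry, the list of rows, each a list of 7 numbers: the turn, a rotation vector about the tool's x, y, z in rad, then the shift along the tool's x, y, z in cm, then the opening in per cent of the stroke, from 0 (shut) to 100 (fully open). A call has exactly 5 rows; each row is the pose to reach, as a shift and turn from the pose commanded when the call began, along the tool's axes at that moment; what a row does not reach only later rows make up. A row lasts 1/12 s, in which the tool goes at most 41.7 mm and 7.16 degrees, less where a joint would pass 70% of its speed; a pose out of reach is approached as far as the arm can. A call with a gripper value outside its range is refused whole. The fingers move at their own pace and stop on an object; the grip force is fixed at half the most. Time passes only in rows, so rows that repeat a pose let the fingers close, or fill a call up. It gives the time, the measured TCP pose, the force and the opening at its end, in the units of the state.
- r.sense(): the state, without advancing time (a new reading comes with each control period).
- optics.capture(name): name is "scene" or "top" or "wrist"; returns a dict with "image" (400x640x3 uint8, red, green, blue), "fov_y" (degrees; the focal length in pixels is half the picture's height over the tangent of half this angle, whatever the lens; pixels are square), "cx", "cy" (the principal point, pixels), "cam_to_world" (4x4, takes a point from camera to world coordinates). Camera axes: x right, y down, z forward; pixel columns grow to the right and rows downward; lengths in m; the calibration is good to about 2 mm. The wrist camera is an equidistant fisheye: a pixel r from the principal point sees the ray r / f radians off the axis. A picture is of the moment at which its call begins. There is no depth.
- r.finish_job(): hands the job in, once; it reports no verdict.
The state is a dict: "time_s": time; "joints": joint angles; "joint_velocities": joint speeds; "effort": joint torques, N m; "tcp_pos": TCP position; "ee_rot": TCP orientation; "wrist_force": force on the tool from outside, world axes, zero at the start; "moment": the same for the moment, N m; "gripper_width": opening from 0.0 (shut) to 1.0 (fully open).
Only numpy, scipy, OpenCV 4.12 (cv2) and the standard library are available. Lean on these libraries where they do the work, as an engineer would, in place of code of your own. Each camera call takes 0.05 s, during which the arm holds its last target.

## Task

Four of the six terracotta diyas on the marking press already have the white spot in the middle of the well; two are still bare. Slide the tray (its black finger cup is there to push it by) until the left-hand bare diya is centred under the marking tip, push the red plunger button fully down and let it come up, then do the same for the right-hand bare diya, and finally draw the tray back towards you to its front stop for unloading. Mark nothing else, leave all six diyas sitting in their nests and do not disturb the bowls, the saucer or the lighter.

Things in the scene. Friction and masses are not known exactly. Their poses are not given: they have to be found in the camera images.
- press: Green marking press, fixed; origin on the table straight below the tip, x away from the robot. Base plate 360 x 260 mm. Head 52 mm across, 121 to 165 mm above the table, on an arm 40 mm wide (top at 161 mm) that runs from it along +x to a column 140 mm beyond the tip. In front of the head, towards the robot, it is open.
- tip (a point): Centre of the lower face of the marking tip (black pad, 16 mm across) on the sprung vertical plunger. It never moves sideways. At rest it is 91 mm above the table, 9 mm above the diyas' rims; pushing the button brings it down 28 mm.
- button (a point): Centre of the top of the red palm button, 50 mm across, straight above the tip and 208 mm above the table when up. Pushed straight down.
- plunger (a joint): Plunger stroke in m: 0 up, 0.028 fully down on its stop. Spring return: about 3.5 N to start it, 8 N at the bottom. The mark is made once it is more than 0.024 down and kept there for a moment (half a second is plenty); it springs back up when let go.
- cup (a point): Centre of the inner floor of the black square finger cup on the front of the tray: open on top, 54 x 54 mm inside, 3 mm walls, floor 55 mm and rim 88 mm above the table. Closed fingers put into it from above push the tray any way. Its x axis points along the in-and-out slide (away from the robot), y along the left-right slide (to the left), z up.
- tray_mid (a point): Centre of the tray's floor, 55 mm above the table, 149 mm beyond the cup's centre; same axes as the cup. Aluminium tray 150 (x) x 230 (y) mm, rim 72 mm above the table, with six round nests in two rows of three (68 mm apart along x, 72 mm along y). Tray and cup move as one and never turn on the press.
- saddle (a joint): In-and-out slide in m: 0 with the tray drawn out to its front stop (towards the robot), growing as it is pushed away to 0.105 at the rear stop. Along the x axis of cup. About 3 N of friction; stays where it is left.
- tray (a joint): Left-right slide in m: 0 in the middle, positive to the left (y axis of cup), -0.085 to 0.085. About 3 N of friction; stays where it is left.
- bare_left_well (a point): Centre of the well floor, 62 mm above the table, of the bare diya farther to the left (+y of the cup's axes). A diya is a terracotta lamp bowl, 60 mm across the rim, 27 mm high, pinched lip towards the robot, flat well 30 mm across, its foot 10 mm deep in a nest with 1 to 2 mm of play. A bare one is plain terracotta inside.
- bare_right_well (a point): The same point of the bare diya farther to the right.
- marked_1_well (a point): Centre of the well floor of a diya that already has its white spot (16 mm across); same shape.
- marked_2_well (a point): The same point of another marked diya.
- marked_3_well (a point): The same point of another marked diya.
- marked_4_well (a point): The same point of another marked diya.
- bowls: Bystander: stack of nested steel bowls, 144 mm across, 91 mm high, standing to the left of the press; origin at the centre of its underside.
- saucer: Bystander: white ceramic saucer, 136 mm across, 20 mm high, to the right of the press; origin at the centre of its underside.
- lighter: Bystander: red press-button lighter lying beside the saucer, 190 mm long, 25 mm high; origin under the middle of its red body, nozzle along its x axis.
There are look-alikes about, which are no part of the job. Leave any purple look-alike of the part that bears bare_left_well alone. Leave any turquoise look-alike of the part that bears marked_4_well alone.

How it is judged (in metres and radians):
On the way, in this order (a step that is already met when the one before it is completed fails the run):
1. the left-hand bare diya is centred under the tip (within 6 mm) with the plunger pushed down (horizontal distance between bare_left_well and tip below 0.006 m and value of joint plunger above 0.024 m), for 0.2 s.
2. the plunger has come up again (value of joint plunger below 0.004 m), for 0.1 s.
3. the right-hand bare diya is centred under the tip (within 6 mm) with the plunger pushed down (horizontal distance between bare_right_well and tip below 0.006 m and value of joint plunger above 0.024 m), for 0.2 s.
At the end, for the whole second after the job is handed in: The tray is drawn out to its front stop (in-and-out slide within 5 mm of it) and at rest, the plunger is up (within 3 mm), and all six diyas sit level in their nests (value of joint saddle below 0.005 m and value of joint plunger below 0.003 m and velocity of joint saddle between -0.01 and 0.01 m/s and velocity of joint tray between -0.01 and 0.01 m/s and height (world z) of each of bare_left_well, bare_right_well, marked_1_well, marked_2_well, marked_3_well, marked_4_well below 0.067 m and angle between each of bare_left_well, bare_right_well, marked_1_well, marked_2_well, marked_3_well, marked_4_well's own z axis and vertical below 0.15 rad); the robot touches nothing.
It fails at once if the plunger is pushed down (more than 15 mm) with the tip over anything but the middle of a bare diya (8 mm) (value of joint plunger above 0.015 m and horizontal distance between each of bare_left_well, bare_right_well and tip above 0.008 m).
It fails at once if a diya is lifted or knocked out of its nest (height (world z) of any of bare_left_well, bare_right_well, marked_1_well, marked_2_well, marked_3_well, marked_4_well above 0.075 m or angle between any of bare_left_well, bare_right_well, marked_1_well, marked_2_well, marked_3_well, marked_4_well's own z axis and vertical above 0.4 rad).
It fails at once if the bowls, the saucer or the lighter are moved by more than 25 mm (distance of any of bowls, saucer, lighter from where it was at the start of the episode above 0.025 m).
It also fails if it takes over 72 s, if anything falls off the work surface, if the arm or the gripper's body presses on something with over 40 N, if the wrist force passes 120 N, or if a joint passes its speed limit or range.

## Working session

There is one attempt and no reset: what is moved stays moved. The work goes in short steps, Python scripts to look and compute and a tool call to move; the robot and the scene stay as the last step left them, time stands still between calls to the robot, and variables do not carry over. Pictures are saved under pics/ and viewed, and the job is handed in when it is done.

Besides the shell and the picture viewer there is one more tool, called after "Call:" in YAML: its name, and indented under it one key for each argument. step_arm: Moves the arm, as the interface text tells. Its arguments: {"type":"object","properties":{"moves":{"type":"array"}},"required":["moves"]}

```bash
mkdir -p pics
python3 - <<'E'
from station import r, optics
import cv2,json
s=r.sense(); print(s)
for n in ["scene","top","wrist"]:
    c=optics.capture(n); cv2.imwrite(f"pics/{n}0.png",c["image"][:,:,::-1]); print(n,c["fov_y"],c["cx"],c["cy"],c["cam_to_world"])
E
```

```text
{'time_s': 0.0, 'joints': array([ 8.42574063e+01,  2.20904811e+01,  3.80704212e-01, -2.79187071e-02,
       -6.84093981e+01, -1.48140839e+01]), 'joint_velocities': array([ 0.0378702 , -0.05800942, -0.00497204,  0.02049334, -0.0710702 ,
        0.01121676]), 'effort': array([ 6.45787823e-04, -3.90662277e+01,  1.87404388e+01,  4.21974331e+00,
        1.10194882e-02, -1.90840738e-04]), 'tcp_pos': array([0.21926874, 0.58467458, 0.2324716 ]), 'ee_rot': array([[-9.36262193e-01, -6.58929911e-04, -3.51301397e-01],
       [ 3.51302002e-01, -2.02418002e-03, -9.36260010e-01],
       [-9.41675422e-05, -9.99997734e-01,  2.12664662e-03]]), 'wrist_force': array([-1.62353825,  0.24126199, -0.05392352]), 'moment': array([ 0.01790679,  0.0078604 , -0.00122929]), 'gripper_width': 0.9972285111673622}
scene 55.63402675177982 325.4349811643747 200.15589157673818 [[-0.7899894   0.41838541 -0.44818567  1.06602159]
 [ 0.61277747  0.56322562 -0.55432903  0.66596147]
 [ 0.02050648 -0.71255214 -0.70131942  0.93476041]
 [ 0.          0.          0.          1.        ]]
top 47.698302331893515 322.04421212344016 200.87050145727335 [[ 0.01670526 -0.98458372  0.17411444  0.33619543]
 [-0.9998007  -0.01454514  0.01367502  0.0430985 ]
 [-0.01093168 -0.17430818 -0.98463047  1.29690859]
 [ 0.          0.          0.          1.        ]]
wrist 65.70646984690485 317.1165793161047 201.40492204392248 [[-0.35206704 -0.9051602  -0.23818859  0.28380634]
 [-0.9359714   0.34115974  0.08699181  0.56065237]
 [ 0.00251884  0.25356465 -0.96731516  0.38437421]
 [ 0.          0.          0.          1.        ]]
```

View pics/scene0.png

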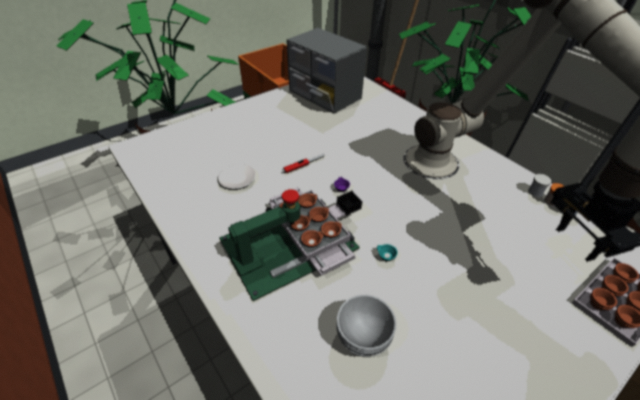

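View pics/top0.png

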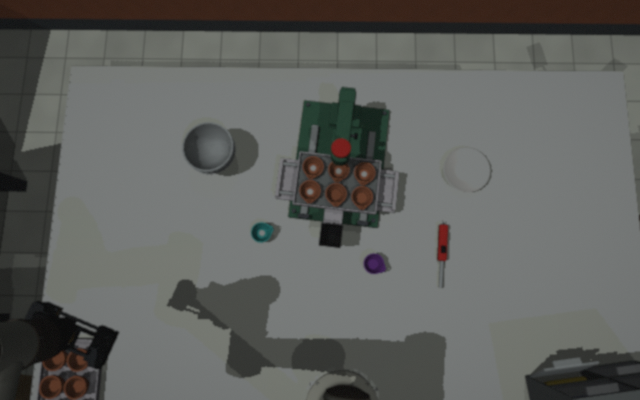

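View pics/wrist0.png

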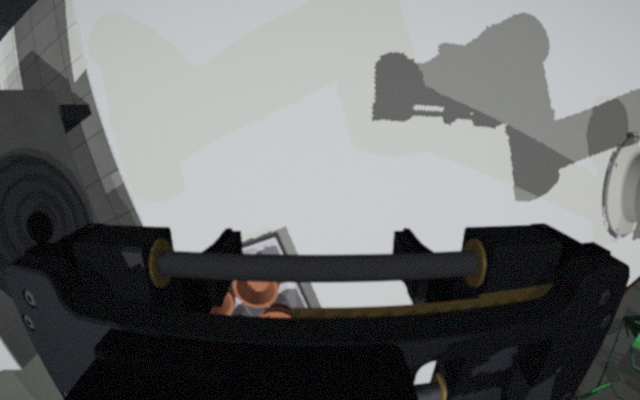

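Run:
```python
import cv2
t=cv2.imread("pics/top0.png")[80:260,260:420]
cv2.imwrite("pics/topz.png",cv2.resize(t,None,fx=3.3,fy=3.3,interpolation=cv2.INTER_CUBIC))
t=cv2.imread("pics/scene0.png")[170:310,210:380]
cv2.imwrite("pics/scz.png",cv2.resize(t,None,fx=4,fy=4,interpolation=cv2.INTER_CUBIC))
```

```text
(no output)
```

View pics/topz.png

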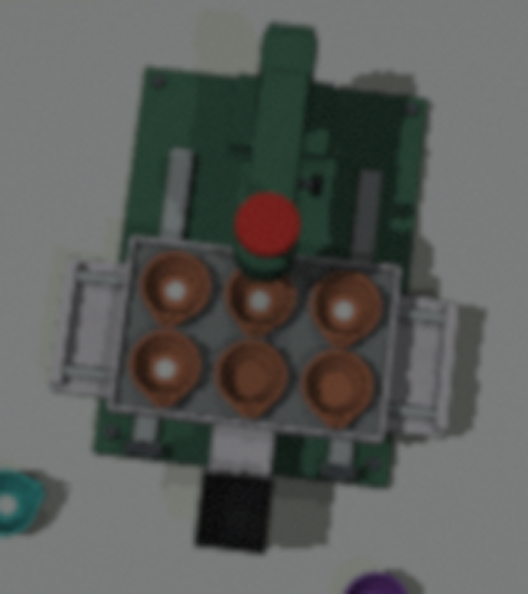

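View pics/scz.png

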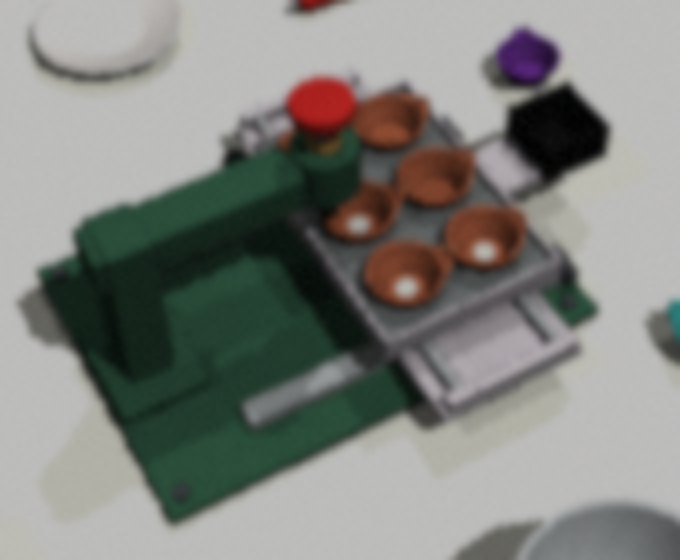

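```bash
cat > h.py <<'E'
import numpy as np, cv2
from station import r, optics
def ray(c,u,v,fish=False):
    f=200/np.tan(np.radians(c["fov_y"]/2)); x=(u-c["cx"]);y=(v-c["cy"])
    if fish:
        rr=np.hypot(x,y); th=rr/f; d=np.array([np.sin(th)*x/rr,np.sin(th)*y/rr,np.cos(th)])
    else: d=np.array([x/f,y/f,1.])
    M=c["cam_to_world"]; return M[:3,3],M[:3,:3]@d
def onz(c,u,v,z,fish=False):
    o,d=ray(c,u,v,fish); return o+d*(z-o[2])/d[2]
def proj(c,p,fish=False):
    f=200/np.tan(np.radians(c["fov_y"]/2)); M=c["cam_to_world"]; q=M[:3,:3].T@(np.array(p)-M[:3,3])
    if fish:
        rr=np.hypot(q[0],q[1]); k=f*np.arctan2(rr,q[2])/rr
    else: k=f/q[2]
    return np.array([c["cx"]+k*q[0],c["cy"]+k*q[1]])
def blobs(mask,w,amin=8):
    n,l,s,_=cv2.connectedComponentsWithStats(mask.astype(np.uint8))
    out=[]
    for i in range(1,n):
        if s[i,4]>=amin:
            ys,xs=np.where(l==i); ww=w[ys,xs].astype(float)
            out.append((np.sum(xs*ww)/ww.sum(),np.sum(ys*ww)/ww.sum(),s[i,4],s[i,:4].tolist()))
    return out
E
python3 - <<'E'
from h import *
for n,roi in [("top",(80,260,270,420)),("scene",(170,310,210,380))]:
    c=optics.capture(n); im=c["image"].astype(int); R,G,B=im[...,0],im[...,1],im[...,2]
    m=np.zeros(R.shape,bool); a,b,e,f=roi; m[a:b,e:f]=1
    red=m&(R>110)&(G<60)&(B<60)
    print(n,"red",blobs(red,np.ones_like(R)), [onz(c,x[0],x[1],.208) for x in blobs(red,np.ones_like(R))])
    dark=m&(im.max(2)<30)
    print("black",[(x,onz(c,x[0],x[1],.088)) for x in blobs(dark,np.ones_like(R),60)])
    # spots: bright pixels surrounded by terracotta
    terra=m&(R>G*1.4)&(R>60)&(G<110)&~red
    hull=cv2.morphologyEx(terra.astype(np.uint8),cv2.MORPH_CLOSE,np.ones((9,9)))
    er=cv2.erode(hull,np.ones((3,3)))
    sp=(er>0)&(B>110)
    for x in blobs(sp,np.maximum(B-60,0),4): print("spot",x,onz(c,x[0],x[1],.062))
    for x in blobs(terra,np.ones_like(R),30): print("terra",x,onz(c,x[0],x[1],.082))
E
```

```text
top red [(np.float64(340.40291262135923), np.float64(147.3252427184466), np.int32(206), [333, 140, 16, 16])] [array([0.66511532, 0.0146743 , 0.208     ])]
black [((np.float64(330.6077481840194), np.float64(234.6731234866828), np.int32(413), [320, 224, 22, 23]), array([0.45839406, 0.03542157, 0.088     ]))]
spot (np.float64(312.70052539404554), np.float64(167.6987740805604), np.int32(10), [311, 166, 4, 4]) [0.64880599 0.08807898 0.062     ]
spot (np.float64(363.70318021201416), np.float64(173.70141342756185), np.int32(10), [362, 172, 4, 4]) [ 0.63351126 -0.05506366  0.062     ]
spot (np.float64(309.61058344640435), np.float64(191.37720488466758), np.int32(13), [308, 190, 4, 4]) [0.58088687 0.09530424 0.062     ]
terra (np.float64(340.8256880733945), np.float64(147.72477064220183), np.int32(109), [331, 138, 20, 20]) [0.70203745 0.01019774 0.082     ]
terra (np.float64(312.6038834951456), np.float64(178.5514563106796), np.int32(515), [300, 157, 24, 46]) [0.61301526 0.08699247 0.082     ]
terra (np.float64(364.1805309734513), np.float64(186.5274336283186), np.int32(565), [352, 163, 23, 4
[... 1338 characters left out ...]
]
spot (np.float64(311.0276035131744), np.float64(241.29171894604767), np.int32(19), [309, 239, 5, 5]) [0.64862815 0.08761342 0.062     ]
terra (np.float64(339.7906976744186), np.float64(183.6860465116279), np.int32(86), [335, 178, 11, 12]) [ 0.43397152 -0.04162556  0.082     ]
terra (np.float64(303.3991935483871), np.float64(198.9798387096774), np.int32(248), [281, 189, 36, 18]) [ 0.57460467 -0.05455366  0.082     ]
terra (np.float64(311.76984126984127), np.float64(216.9206349206349), np.int32(378), [292, 207, 37, 23]) [0.59963335 0.02484474 0.082     ]
terra (np.float64(320.5042372881356), np.float64(233.04237288135593), np.int32(472), [301, 222, 40, 25]) [0.61740246 0.09242934 0.082     ]
```

```bash
cat > btn.py <<'E'
from h import *
from scipy.optimize import minimize
def redmask(c,fish=False):
    im=c["image"].astype(int); R,G,B=im[...,0],im[...,1],im[...,2]
    return ((R>80)&(G<R*.45)&(B<R*.45)).astype(np.uint8)
S=8
def render(c,x,y,h,z,win,fish=False):
    t=np.linspace(0,2*np.pi,48,endpoint=False)
    P=np.array([proj(c,(x+.025*np.cos(a),y+.025*np.sin(a),zz),fish) for zz in (z,z-h) for a in t])
    u0,v0,w=win
    H=cv2.convexHull(((P-[u0,v0]+.5)*S*16).astype(np.int32))
    m=np.zeros((w*S,w*S),np.uint8); cv2.fillPoly(m,[H],255,shift=4)
    return cv2.resize(m,(w,w),interpolation=cv2.INTER_AREA)/255.
E
python3 - <<'E'
from btn import *
cs={n:optics.capture(n) for n in("top","scene")}
win={"top":(322,129,36),"scene":(272,178,36)}
tg={}
for n in cs:
    u,v,w=win[n]; im=cs[n]["image"][v:v+w,u:u+w].astype(float)
    d=np.clip(im[...,0]-1.9*np.maximum(im[...,1],im[...,2])-10,0,None)
    hi=np.percentile(d,95); tg[n]=np.clip(d/hi,0,1)
    # soft binarize
    m=redmask(cs[n])[v:v+w,u:u+w]; k,l,s,_=cv2.connectedComponentsWithStats(m); i=1+np.argmax(s[1:,4]); mm=cv2.dilate((l==i).astype(np.uint8),np.ones((3,3)))
    tg[n]=tg[n]*mm; print(n,s[i],tg[n].sum())
for names in (["top","scene"],["top"],["scene"]):
  for h in (.006,.010,.014,.018):
    f=lambda p:sum(((cv2.GaussianBlur(render(cs[n],p[0],p[1],h,.208,win[n]),(0,0),.7)-tg[n])**2).sum() for n in names)
    o=minimize(f,[.667,.016],method="Nelder-Mead",options=dict(initial_simplex=[[.667,.016],[.672,.016],[.667,.021]]))
    print(names,h,o.x,o.fun)
for n in cs:
    u,v,w=win[n]; cv2.imwrite(f"pics/b_{n}.png",cv2.resize(np.hstack([cs[n]["image"][v:v+w,u:u+w,::-1],np.repeat((tg[n]*255)[...,None],3,2).astype(np.uint8)]),None,fx=10,fy=10,interpolation=0))
E
```

```text
top [ 10  10  19  18 272] 239.94374999999997
scene [ 10  12  18  13 174] 145.19418483904465
['top', 'scene'] 0.006 [0.66593424 0.0148201 ] 67.66635257998885
['top', 'scene'] 0.01 [0.66609332 0.01415247] 86.15075098109514
['top', 'scene'] 0.014 [0.66588775 0.01357041] 108.35048094357415
['top', 'scene'] 0.018 [0.66588076 0.01355812] 132.80552711984382
['top'] 0.006 [0.66528165 0.01416252] 35.61576952803793
['top'] 0.01 [0.66638268 0.01362374] 42.84803150680919
['top'] 0.014 [0.66575 0.0135 ] 49.94892885437632
['top'] 0.018 [0.66718113 0.01388954] 56.53443260803898
['scene'] 0.006 [0.66797249 0.01713812] 28.2237057111875
['scene'] 0.01 [0.66640476 0.01510322] 42.8552761068224
['scene'] 0.014 [0.66501022 0.01292585] 58.45029250898665
['scene'] 0.018 [0.66332225 0.009295  ] 74.49148336075297
```

```bash
cat > plan.py <<'E'
from h import *
from scipy.spatial.transform import Rotation as Ro
YAW=np.arctan2(.0153,.1431)  # press axes turned by -YAW
X=np.array([np.cos(YAW),-np.sin(YAW),0]); Y=np.array([np.sin(YAW),np.cos(YAW),0])
RT=np.column_stack([-X,[0,0,-1],-Y])
def plan(p0,R0,p1,R1=RT):
    rv=Ro.from_matrix(R0.T@R1).as_rotvec(); sh=R0.T@(np.array(p1)-p0)*100
    return rv.round(4),sh.round(3)
E
python3 - <<'E'
from plan import *
s=r.sense(); print(np.degrees(YAW),RT)
print(plan(np.array([.219,.585,.234]),s["ee_rot"],[.4585,.0355,.20]))
E
```

```text
6.102779653655783 [[-0.99433279  0.         -0.10631231]
 [ 0.10631231  0.         -0.99433279]
 [-0.         -1.         -0.        ]]
(array([-0.0005, -0.2523,  0.    ]), array([-41.723,   3.422,  43.037]))
```

Call:
step_arm:
  moves:
    - [[0, 0, 0, -2.0, 0.1, 2.1, 100], [0, 0, 0, -4.8, 0.3, 4.9, 70], [0, 0, 0, -7.6, 0.6, 7.8, 18], [0, 0, 0, -10.4, 0.8, 10.7, 18], [0, 0, 0, -13.2, 1.0, 13.6, 18]]

```text
time_s: 0.77
tcp_pos: [0.2956, 0.4097, 0.2234]
ee_rot: [[-0.937, 0.0, -0.35], [0.35, 0.0, -0.937], [-0.0, -1.0, -0.0]]
wrist_force: [0.7, -0.3, 0.0]
gripper_width: 0.779
```

Call:
step_arm:
  moves:
    - [[0, 0, 0, -2.8, 0.3, 2.9, 18], [0, 0, 0, -5.6, 0.6, 5.8, 18], [0, 0, 0, -8.4, 0.8, 8.7, 18], [0, 0, 0, -11.2, 1.0, 11.6, 18], [0, 0, 0, -14.0, 1.2, 14.4, 18]]

```text
time_s: 1.18
tcp_pos: [0.376, 0.2256, 0.2118]
ee_rot: [[-0.937, 0.001, -0.35], [0.35, 0.001, -0.937], [-0.0, -1.0, -0.001]]
wrist_force: [1.7, 0.3, 0.8]
gripper_width: 0.399
```

Call:
step_arm:
  moves:
    - [[0, -0.05, 0, -2.8, 0.3, 2.9, 18], [0, -0.1, 0, -5.6, 0.6, 5.8, 18], [0, -0.15, 0, -8.4, 0.8, 8.7, 18], [0, -0.2, 0, -11.2, 1.0, 11.6, 18], [0, -0.2523, 0, -14.0, 1.2, 14.4, 18]]

```text
time_s: 1.6
tcp_pos: [0.4567, 0.0415, 0.1999]
ee_rot: [[-0.995, 0.001, -0.104], [0.104, 0.0, -0.995], [-0.001, -1.0, -0.001]]
wrist_force: [2.0, 0.3, 0.6]
gripper_width: 0.187
```

Run:
```python
from plan import *
s=r.sense(); print(s["time_s"],s["tcp_pos"],s["ee_rot"],s["gripper_width"],s["joints"],s["wrist_force"])
print(plan(s["tcp_pos"],s["ee_rot"],[.4585,.0355,.13]))
for n in ["wrist"]:
    c=optics.capture(n); cv2.imwrite(f"pics/{n}1.png",c["image"][:,:,::-1])
```

```text
1.6 [0.45666987 0.0415452  0.19991426] [[-9.94623490e-01  9.98316502e-04 -1.03552479e-01]
 [ 1.03552961e-01  4.43532970e-04 -9.94623842e-01]
 [-9.47020456e-04 -9.99999403e-01 -5.44526941e-04]] 0.18665307437729353 [ 2.55940677e+01  7.42032826e+00 -2.48810027e+01  2.11995706e-03
 -5.76361042e+01  5.84610077e+01] [1.98830343 0.29037262 0.59974637]
(array([ 0.0005,  0.0028, -0.0009]), array([-0.238,  6.991,  0.586]))
```

View pics/wrist1.png

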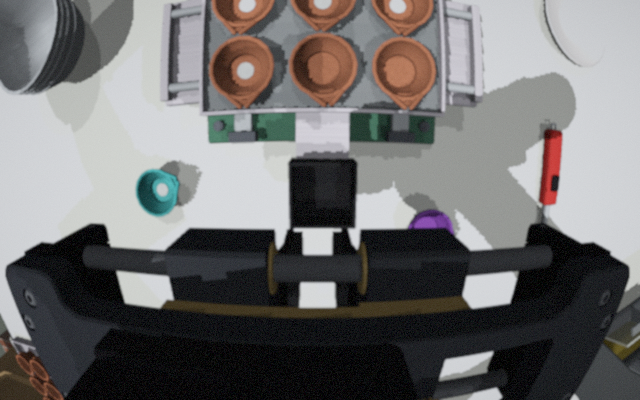

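Call:
step_arm:
  moves:
    - [[0, 0, 0, -0.2, 1.0, 0.4, 18], [0, 0, 0, -0.2, 2.5, 0.5, 18], [0, 0, 0, -0.2, 4.5, 0.5, 18], [0, 0, 0, -0.2, 6.0, 0.5, 18], [0, 0, 0, -0.2, 6.0, 0.5, 18]]

```text
time_s: 2.07
tcp_pos: [0.4556, 0.0375, 0.1369]
ee_rot: [[-0.994, -0.006, -0.108], [0.108, -0.002, -0.994], [0.006, -1.0, 0.003]]
wrist_force: [-0.7, 0.1, -0.7]
gripper_width: 0.179
```

Run:
```python
from plan import *
s=r.sense(); print(s["time_s"],s["tcp_pos"],s["gripper_width"],s["wrist_force"])
print(plan(s["tcp_pos"],s["ee_rot"],[.4585,.0355,.078]))
c=optics.capture("wrist"); cv2.imwrite(f"pics/wrist2.png",c["image"][:,:,::-1])
for p in [(.6488,.0880,.062),(.5809,.0953,.062),(.5732,.0237,.062),(.5656,-.0479,.062),(.459,.0356,.088)]:
    print(proj(c,p,True))
```

```text
2.0667 [0.45564017 0.03746284 0.13688777] 0.17881430321844033 [-0.72051644  0.09895879 -0.65808133]
(array([-0.0025, -0.0013,  0.0059]), array([-0.34 ,  5.887,  0.149]))
[224.13510289 -21.35642394]
[220.80908358  59.22373466]
[317.89028595  54.58954664]
[414.63414389  59.05814676]
[318.86453792 218.99539049]
```

View pics/wrist2.png

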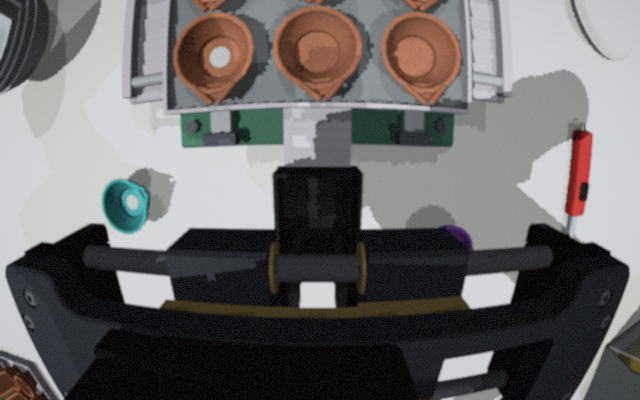

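Call:
step_arm:
  moves:
    - [[0, 0, 0, -0.3, 0.5, 0.2, 18], [0, 0, 0, -0.3, 2.0, 0.2, 18], [0, 0, 0, -0.3, 4.0, 0.2, 18], [0, 0, 0, -0.3, 5.6, 0.2, 18], [0, 0, 0, -0.3, 5.6, 0.2, 18]]

```text
time_s: 2.53
tcp_pos: [0.4595, 0.0356, 0.0819]
ee_rot: [[-0.994, -0.004, -0.107], [0.107, -0.001, -0.994], [0.004, -1.0, 0.002]]
wrist_force: [0.7, -0.2, -0.4]
gripper_width: 0.178
```

Call:
step_arm:
  moves:
    - [[0, 0, 0, 0, 0, 0, 22], [0, 0, 0, 0, 0, 0, 26], [0, 0, 0, 0, 0, 0, 30], [0, 0, 0, 0, 0, 0, 40], [0, 0, 0, 0, 0, 0, 40]]

```text
time_s: 2.95
tcp_pos: [0.4611, 0.0362, 0.0844]
ee_rot: [[-0.994, 0.002, -0.106], [0.106, 0.001, -0.994], [-0.002, -1.0, -0.001]]
wrist_force: [0.2, -0.7, 1.0]
gripper_width: 0.36
```

Run:
```python
from plan import *
s=r.sense(); print(s["time_s"],s["tcp_pos"],s["gripper_width"],s["wrist_force"],s["ee_rot"])
c=optics.capture("wrist"); cv2.imwrite(f"pics/wrist3.png",c["image"][:,:,::-1])
```

```text
2.95 [0.46107906 0.03622842 0.08441716] 0.36044543717456135 [ 0.17633109 -0.67440915  0.97652773] [[-9.94346027e-01  1.83796774e-03 -1.06172507e-01]
 [ 1.06173989e-01  7.28612347e-04 -9.94347300e-01]
 [-1.75021966e-03 -9.99998045e-01 -9.19637159e-04]]
```

View pics/wrist3.png

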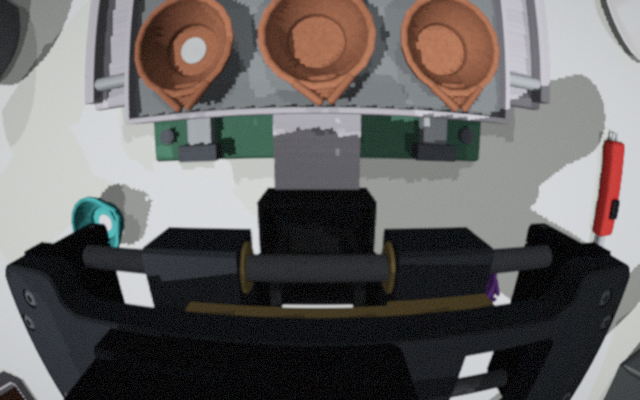

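Call:
step_arm:
  moves:
    - [[0, 0, 0, 0, 0.4, 0, 40], [0, 0, 0, 0, 0.9, 0, 44], [0, 0, 0, 0, 0.9, 0, 50], [0, 0, 0, 0, 0.9, 0, 55], [0, 0, 0, 0, 0.9, 0, 55]]

```text
time_s: 3.42
tcp_pos: [0.4625, 0.0364, 0.076]
ee_rot: [[-0.994, 0.004, -0.105], [0.105, 0.0, -0.994], [-0.004, -1.0, -0.001]]
wrist_force: [0.2, -1.6, 9.5]
gripper_width: 0.415
```

Run:
```python
from plan import *
s=r.sense(); print(s["time_s"],s["tcp_pos"],s["gripper_width"],s["wrist_force"])
c=optics.capture("wrist"); cv2.imwrite(f"pics/wrist4.png",cv2.resize(c["image"][150:350,200:450,::-1],None,fx=3,fy=3))
```

```text
3.4167 [0.46251966 0.03635368 0.07595553] 0.41483462746325545 [ 0.24559202 -1.59855411  9.50871202]
```

View pics/wrist4.png

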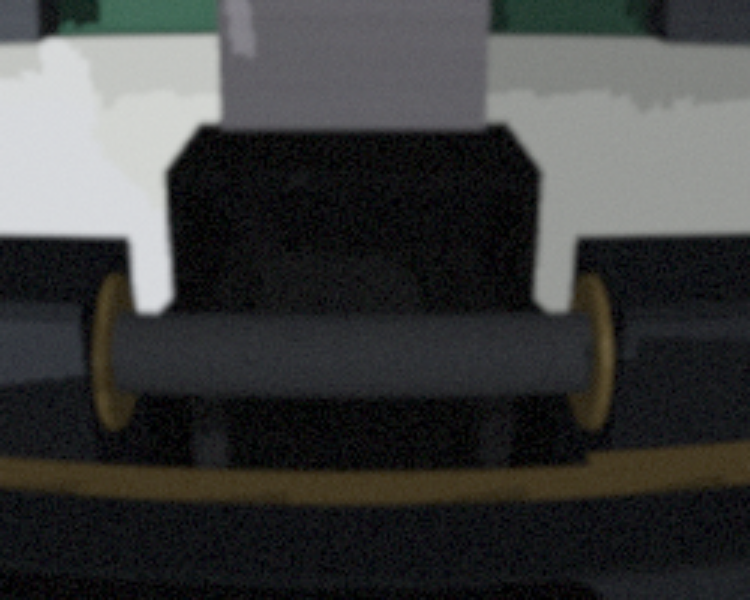

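Call:
step_arm:
  moves:
    - [[0, 0, 0, -0.4, 0, 0, 55], [0, 0, 0, -1.2, 0, 0, 55], [0, 0, 0, -2.2, 0, 0, 55], [0, 0, 0, -3.2, 0, 0, 55], [0, 0, 0, -4.2, 0, 0, 55]]

```text
time_s: 3.88
tcp_pos: [0.503, 0.0317, 0.0759]
ee_rot: [[-0.994, 0.001, -0.105], [0.105, -0.0, -0.994], [-0.001, -1.0, -0.0]]
wrist_force: [-4.2, 1.1, 13.0]
gripper_width: 0.413
```

Call:
step_arm:
  moves:
    - [[0, 0, 0, -1.0, 0, 0, 55], [0, 0, 0, -2.0, 0, 0, 55], [0, 0, 0, -3.0, 0, 0, 55], [0, 0, 0, -4.0, 0, -0.1, 55], [0, 0, 0, -5.0, 0, -0.1, 55]]

```text
time_s: 4.3
tcp_pos: [0.5523, 0.0268, 0.0759]
ee_rot: [[-0.994, -0.001, -0.105], [0.105, -0.001, -0.994], [0.001, -1.0, 0.001]]
wrist_force: [-4.5, -1.2, 12.6]
gripper_width: 0.418
```

Call:
step_arm:
  moves:
    - [[0, 0, 0, 0, 0, 0, 55], [0, 0, 0, 0, 0, 0, 55], [0, 0, 0, 0, 0, 0, 55], [0, 0, 0, 0, 0, 0, 55], [0, 0, 0, 0, 0, 0, 55]]

```text
time_s: 4.72
tcp_pos: [0.5549, 0.027, 0.076]
ee_rot: [[-0.994, 0.006, -0.105], [0.105, -0.0, -0.994], [-0.006, -1.0, -0.0]]
wrist_force: [3.2, -2.8, 6.2]
gripper_width: 0.416
```

```bash
cat > look.py <<'E'
import sys
from plan import *
tag=sys.argv[1]
s=r.sense(); print(s["time_s"],s["tcp_pos"],s["gripper_width"],s["wrist_force"])
for n,(a,b,e,f) in {"top":(80,260,260,420),"scene":(150,310,200,380),"wrist":(0,400,0,640)}.items():
    c=optics.capture(n); im=c["image"][a:b,e:f,::-1]
    k=3.3 if n!="wrist" else 1.2
    cv2.imwrite(f"pics/{n}{tag}.png",cv2.resize(im,None,fx=k,fy=k,interpolation=cv2.INTER_CUBIC))
    np.save(f"{n}{tag}.npy",c,allow_pickle=True)
E
python3 look.py A
```

```text
4.7167 [0.55486133 0.02701694 0.07599635] 0.41621266326261963 [ 3.19351169 -2.81206674  6.23290819]
```

View pics/topA.png

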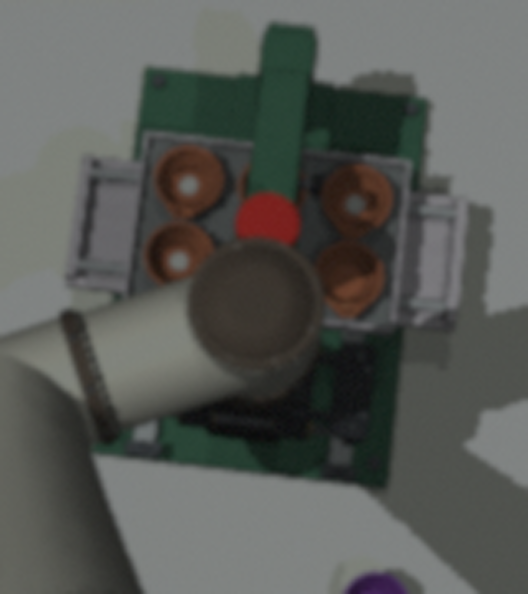

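View pics/wristA.png

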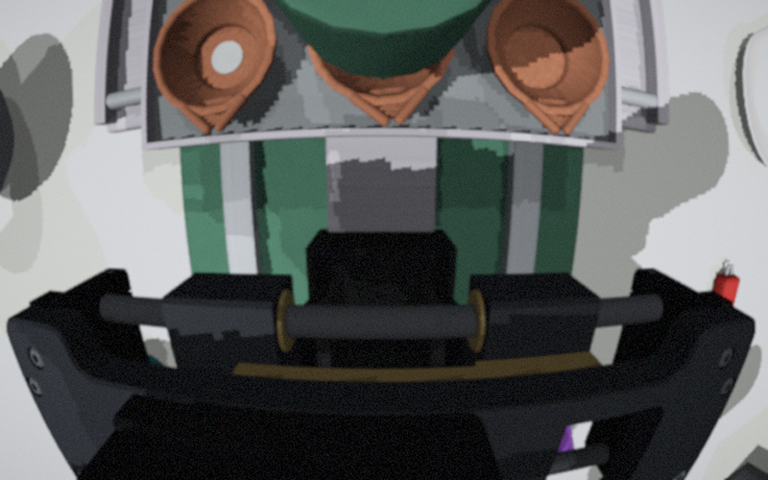

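View pics/sceneA.png

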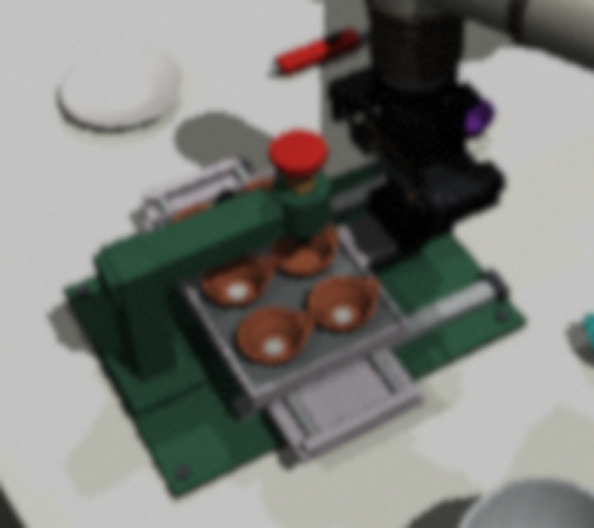

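```bash
cat > spots.py <<'E'
import sys
from plan import *
TIP=np.array([.666,.0147])
def run(tag):
  for n,roi in [("top",(80,260,270,420)),("scene",(150,310,200,380)),("wrist",(0,110,0,640))]:
    c=np.load(f"{n}{tag}.npy",allow_pickle=True).item(); im=c["image"].astype(int); R,G,B=im[...,0],im[...,1],im[...,2]
    m=np.zeros(R.shape,bool); a,b,e,f=roi; m[a:b,e:f]=1
    terra=m&(R>G*1.4)&(R>50)&(G<110)
    hull=cv2.morphologyEx(terra.astype(np.uint8),cv2.MORPH_CLOSE,np.ones((9,9) if n!="wrist" else (31,31)))
    er=cv2.erode(hull,np.ones((3,3)))
    sp=(er>0)&(B>100)&(B>R*.75)
    for x in blobs(sp,np.maximum(B-60,0),6):
        p=onz(c,x[0],x[1],.062,n=="wrist"); d=p[:2]-TIP
        print(n,np.round(x[:3],1),p[:2].round(4),"rel tip X,Y mm",(1e3*np.array([d@X[:2],d@Y[:2]])).round(1))
run(sys.argv[1])
E
python3 spots.py A
```

```text
top [316.7 135.9   9. ] [0.7421 0.0786] rel tip X,Y mm [68.9 71.7]
top [313.7 158.9   9. ] [0.6744 0.0859] rel tip X,Y mm [ 0.8 71.6]
scene [343.5 187.    6. ] [ 0.4197 -0.0377] rel tip X,Y mm [-239.3  -78.3]
scene [271.4 237.9  17. ] [0.7352 0.0067] rel tip X,Y mm [69.7 -0.6]
scene [303.3 245.1  16. ] [0.6751 0.0857] rel tip X,Y mm [ 1.5 71.5]
scene [282.6 254.6  19. ] [0.7423 0.0782] rel tip X,Y mm [69.1 71.3]
wrist [145.6   3.4  75. ] [0.7144 0.1145] rel tip X,Y mm [ 37.5 104.4]
wrist [188.8  47.3 586. ] [0.6769 0.0866] rel tip X,Y mm [ 3.2 72.6]
wrist [326.5 100.7   6. ] [0.6343 0.0134] rel tip X,Y mm [-31.4  -4.7]
```

Run:
```python
from plan import *
c=np.load("wristA.npy",allow_pickle=True).item(); im=c["image"].astype(int)
g=(im[...,1]>im[...,0]*1.35)&(im[...,1]>25); g[110:]=0;g[:,:200]=0;g[:,450:]=0
# lower boundary of green head per column
pts=[]
n,l,s,_=cv2.connectedComponentsWithStats(g.astype(np.uint8)); i=l[5,317]
for u in range(236,400,4):
    v=np.where(l[:,u]==i)[0]
    if len(v): pts.append((u,v.max()+.5))
pts=np.array(pts); print(pts.T.tolist())
from scipy.optimize import least_squares
W=np.array([onz(c,u,v,.121,True)[:2] for u,v in pts])
o=least_squares(lambda p:np.hypot(*(W-p).T)-.026,[.666,.0147]); print(o.x,np.abs(o.fun).max(),o.fun.round(4))
print(proj(c,(.6744,.0859,.062),True))
```

```text
[[236.0, 240.0, 244.0, 248.0, 252.0, 256.0, 260.0, 264.0, 268.0, 272.0, 276.0, 280.0, 284.0, 288.0, 292.0, 296.0, 300.0, 304.0, 308.0, 312.0, 316.0, 320.0, 324.0, 328.0, 332.0, 336.0, 340.0, 344.0, 348.0, 352.0, 356.0, 360.0, 364.0, 368.0, 372.0, 376.0, 380.0, 384.0, 388.0, 392.0, 396.0], [9.5, 15.5, 20.5, 25.5, 31.5, 34.5, 37.5, 42.5, 47.5, 50.5, 52.5, 53.5, 55.5, 58.5, 60.5, 60.5, 61.5, 62.5, 62.5, 62.5, 63.5, 63.5, 62.5, 62.5, 61.5, 61.5, 59.5, 59.5, 57.5, 54.5, 54.5, 52.5, 50.5, 46.5, 42.5, 38.5, 34.5, 31.5, 26.5, 20.5, 15.5]]
[0.66922452 0.01463945] 0.0032226551337280057 [ 0.0032  0.0021  0.0013  0.0006  0.0004 -0.0002 -0.0006 -0.0004  0.
  0.     -0.0001 -0.0005 -0.0004  0.      0.0002 -0.0002 -0.0001 -0.
 -0.0002 -0.0004 -0.0001 -0.     -0.0003 -0.0002 -0.0003 -0.     -0.0004
  0.     -0.0002 -0.0006  0.0001  0.0001  0.0003  0.     -0.0001 -0.
  0.0002  0.0008  0.0012  0.0017  0.0026]
[190.11319625  50.99907488]
```

Call:
step_arm:
  moves:
    - [[0, 0, 0, 0, 0, 0, 35], [0, 0, 0, 0, 0, 0, 22], [0, 0, 0, 0, 0, 0, 22], [0, 0, 0, 0, 0, 0, 22], [0, 0, 0, 0, 0, 0, 22]]

```text
time_s: 5.28
tcp_pos: [0.5514, 0.0271, 0.0737]
ee_rot: [[-0.994, -0.002, -0.107], [0.107, -0.0, -0.994], [0.002, -1.0, 0.0]]
wrist_force: [0.0, -0.4, -0.6]
gripper_width: 0.265
```

Call:
step_arm:
  moves:
    - [[0, 0, 0, 0, -0.8, 0, 22], [0, 0, 0, 0, -2.5, 0, 22], [0, 0, 0, 0, -5.0, 0, 0], [0, 0, 0, 0, -8.0, 0, 0], [0, 0, 0, 0, -11.0, 0, 0]]

```text
time_s: 5.7
tcp_pos: [0.5514, 0.0272, 0.1855]
ee_rot: [[-0.994, -0.002, -0.106], [0.106, -0.001, -0.994], [0.002, -1.0, 0.001]]
wrist_force: [0.6, 0.2, 0.5]
gripper_width: 0.072
```

Call:
step_arm:
  moves:
    - [[0, 0, 0, 0, -3.0, 0, 0], [0, 0, 0, 0, -5.5, 0, 0], [0, 0, 0, -1.0, -5.8, 0, 0], [0, 0, 0, -3.0, -5.8, 0, 0], [0, 0, 0, -5.5, -5.8, 0, 0]]

```text
time_s: 6.12
tcp_pos: [0.6065, 0.0216, 0.2445]
ee_rot: [[-0.994, 0.002, -0.105], [0.105, 0.001, -0.994], [-0.002, -1.0, -0.001]]
wrist_force: [0.4, 1.2, 0.1]
gripper_width: 0.006
```

Call:
step_arm:
  moves:
    - [[0, 0, 0, -2.5, 0, 0, 0], [0, 0, 0, -4.5, 0, 0, 0], [0, 0, 0, -5.5, 0, 0, 0], [0, 0, 0, -5.7, 0, 0, 0], [0, 0, 0, -5.7, 0, 0, 0]]

```text
time_s: 6.53
tcp_pos: [0.6634, 0.0153, 0.2418]
ee_rot: [[-0.994, -0.002, -0.107], [0.107, -0.0, -0.994], [0.002, -1.0, 0.0]]
wrist_force: [-0.5, 0.4, -0.3]
gripper_width: 0.003
```

```bash
python3 look.py B; python3 spots.py B
```

```text
6.5333 [0.66337097 0.01532406 0.24179511] 0.0029187379263039665 [-0.50611277  0.39491019 -0.3044902 ]
top [313.7 158.7  20. ] [0.6748 0.0857] rel tip X,Y mm [ 1.2 71.5]
scene [340.1 185.7  34. ] [ 0.4248 -0.0498] rel tip X,Y mm [-233.   -89.8]
scene [271.5 237.9  18. ] [0.735  0.0069] rel tip X,Y mm [69.5 -0.4]
scene [303.3 245.1  18. ] [0.6751 0.0856] rel tip X,Y mm [ 1.5 71.4]
scene [282.6 254.6  19. ] [0.7423 0.0782] rel tip X,Y mm [69.2 71.3]
```

View pics/sceneB.png

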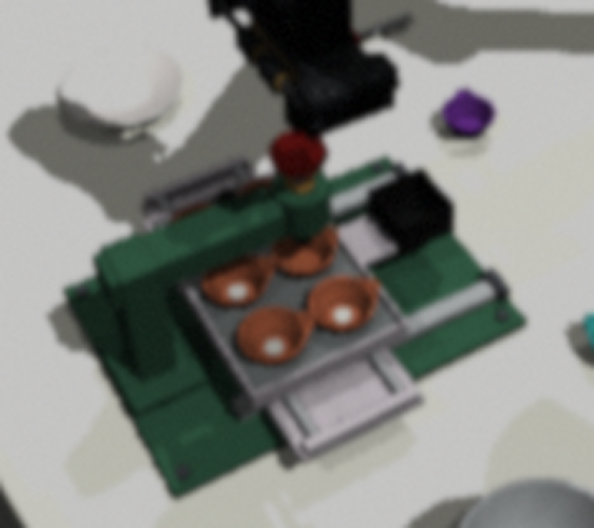

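Call:
step_arm:
  moves:
    - [[0, 0, 0, -0.3, 0.5, 0, 0], [0, 0, 0, -0.3, 1.2, 0, 0], [0, 0, 0, -0.3, 1.9, 0, 0], [0, 0, 0, -0.3, 2.6, 0, 0], [0, 0, 0, -0.3, 3.2, 0, 0]]

```text
time_s: 7.1
tcp_pos: [0.6661, 0.0151, 0.2103]
ee_rot: [[-0.994, -0.001, -0.106], [0.106, -0.0, -0.994], [0.001, -1.0, 0.0]]
wrist_force: [-3.5, 1.1, 5.4]
gripper_width: 0.007
```

Call:
step_arm:
  moves:
    - [[0, 0, 0, 0, 0.6, 0, 0], [0, 0, 0, 0, 1.2, 0, 0], [0, 0, 0, 0, 1.7, 0, 0], [0, 0, 0, 0, 1.9, 0, 0], [0, 0, 0, 0, 1.9, 0, 0]]

```text
time_s: 7.52
tcp_pos: [0.6661, 0.0151, 0.1923]
ee_rot: [[-0.994, -0.0, -0.106], [0.106, -0.0, -0.994], [0.0, -1.0, 0.0]]
wrist_force: [-3.8, 1.4, 6.8]
gripper_width: 0.001
```

Call:
step_arm:
  moves:
    - [[0, 0, 0, 0, 0.1, 0, 0], [0, 0, 0, 0, 0.2, 0, 0], [0, 0, 0, 0, 0.3, 0, 0], [0, 0, 0, 0, 0.3, 0, 0], [0, 0, 0, 0, 0.3, 0, 0]]

```text
time_s: 7.93
tcp_pos: [0.6661, 0.0151, 0.1914]
ee_rot: [[-0.994, 0.001, -0.105], [0.105, -0.001, -0.994], [-0.001, -1.0, 0.0]]
wrist_force: [-6.4, 2.5, 11.7]
gripper_width: 0.003
```

Call:
step_arm:
  moves:
    - [[0, 0, 0, 0, 0, 0, 0], [0, 0, 0, 0, 0, 0, 0], [0, 0, 0, 0, 0, 0, 0], [0, 0, 0, 0, 0, 0, 0], [0, 0, 0, 0, 0, 0, 0]]

```text
time_s: 8.35
tcp_pos: [0.6661, 0.0151, 0.1914]
ee_rot: [[-0.994, 0.001, -0.105], [0.105, -0.001, -0.994], [-0.001, -1.0, 0.0]]
wrist_force: [-5.8, 1.8, 12.0]
gripper_width: 0.007
```

Call:
step_arm:
  moves:
    - [[0, 0, 0, 0, -0.6, 0, 0], [0, 0, 0, 0, -1.6, 0, 0], [0, 0, 0, 0, -2.8, 0, 0], [0, 0, 0, 0, -4.2, 0, 0], [0, 0, 0, 0, -5.4, 0, 0]]

```text
time_s: 8.77
tcp_pos: [0.6664, 0.015, 0.2427]
ee_rot: [[-0.994, -0.0, -0.106], [0.106, -0.0, -0.994], [0.0, -1.0, 0.0]]
wrist_force: [0.3, -0.5, 0.4]
gripper_width: 0.005
```

Call:
step_arm:
  moves:
    - [[0, 0, 0, 2.5, 0, 0, 0], [0, 0, 0, 5.5, 0, 0, 10], [0, 0, 0, 8.5, 0, 0, 18], [0, 0, 0, 11.0, 0, 0, 18], [0, 0, 0, 11.3, 0, 0, 18]]

```text
time_s: 9.18
tcp_pos: [0.5502, 0.0269, 0.2424]
ee_rot: [[-0.994, -0.002, -0.106], [0.106, 0.0, -0.994], [0.002, -1.0, -0.0]]
wrist_force: [0.2, 0.1, -0.9]
gripper_width: 0.159
```

```bash
python3 look.py C; python3 spots.py C
python3 - <<'E'
from plan import *
s=r.sense(); print(plan(s["tcp_pos"],s["ee_rot"],[.5525,.027,.076]))
E
```

```text
9.1833 [0.55017643 0.02693255 0.24235807] 0.15902759298128233 [ 0.16367915  0.05346621 -0.87094114]
scene [340.7 186.   27. ] [ 0.424  -0.0474] rel tip X,Y mm [-234.   -87.5]
scene [271.4 237.9  16. ] [0.7351 0.0064] rel tip X,Y mm [69.6 -0.9]
scene [303.4 245.   17. ] [0.6748 0.0854] rel tip X,Y mm [ 1.2 71.3]
scene [282.6 254.6  19. ] [0.7423 0.0782] rel tip X,Y mm [69.1 71.3]
wrist [224.4   2.1  24. ] [0.7749 0.1073] rel tip X,Y mm [ 98.4 103.6]
wrist [286.7   3.9  74. ] [0.7588 0.0381] rel tip X,Y mm [89.7 33.2]
wrist [319.4   4.9 413. ] [0.7531 0.0031] rel tip X,Y mm [87.8 -2.3]
wrist [352.    2.2   6. ] [ 0.7536 -0.0326] rel tip X,Y mm [ 92.2 -37.7]
wrist [410.9   2.3  36. ] [ 0.7526 -0.0998] rel tip X,Y mm [  98.3 -104.6]
wrist [250.7  21.1 180. ] [0.7445 0.0791] rel tip X,Y mm [71.2 72.4]
wrist [383.5  21.  152. ] [ 0.7292 -0.0645] rel tip X,Y mm [ 71.3 -72.1]
wrist [286.7  21.4  26. ] [0.7374 0.0401] rel tip X,Y mm [68.3 32.9]
wrist [272.2  44.8 178. ] [0.7124 0.0582] rel tip X,Y mm [41.5 48.1]
wrist [231.1  48.3 169. ] [0.7165 0.1036] rel tip X,Y mm [40.7 93.7]
wrist [249.4  49.    6. ] [0.7118 0.0834] rel tip X,Y mm [38.2 73.1]
wrist [255.7  49.3   7. ] [0.7102 0.0764] rel tip X,Y mm [37.4 66.1]
wrist [249.8  80.1 195. ] [0.6767 0.0864] rel tip X,Y mm [ 3.  72.4]
wrist [286.3  89.8 147. ] [0.6603 0.0483] rel tip X,Y mm [-9.2 32.8]
wrist [297.  85.   7.] [0.664  0.0365] rel tip X,Y mm [-4.3 21.4]
wrist [355.3  91.6  71. ] [ 0.6507 -0.0243] rel tip X,Y mm [-11.1 -40.4]
(array([ 0.0002,  0.0004, -0.0009]), array([ 0.199, 16.665,  0.033]))
```

View pics/wristC.png

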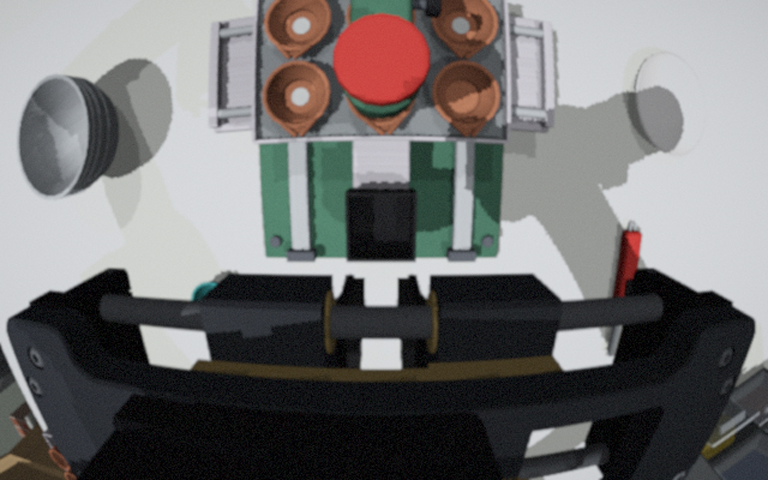

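View pics/sceneC.png

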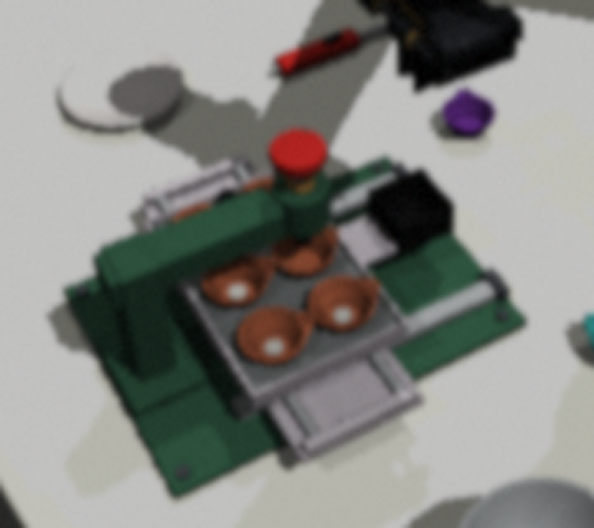

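Call:
step_arm:
  moves:
    - [[0, 0, 0, 0.1, 2.0, 0, 18], [0, 0, 0, 0.1, 5.0, 0, 18], [0, 0, 0, 0.1, 8.5, 0, 18], [0, 0, 0, 0.1, 11.5, 0, 18], [0, 0, 0, 0.1, 12.5, 0, 18]]

```text
time_s: 9.75
tcp_pos: [0.5511, 0.0263, 0.1123]
ee_rot: [[-0.994, -0.009, -0.108], [0.108, -0.002, -0.994], [0.009, -1.0, 0.003]]
wrist_force: [-0.1, 0.1, -0.8]
gripper_width: 0.179
```

Call:
step_arm:
  moves:
    - [[0, 0, 0, 0, 0.8, 0, 18], [0, 0, 0, 0, 2.0, 0, 18], [0, 0, 0, 0, 3.2, 0, 18], [0, 0, 0, 0, 4.1, 0, 18], [0, 0, 0, 0, 4.1, 0, 18]]

```text
time_s: 10.17
tcp_pos: [0.5532, 0.027, 0.0756]
ee_rot: [[-0.994, -0.001, -0.107], [0.107, -0.0, -0.994], [0.001, -1.0, 0.001]]
wrist_force: [0.5, -0.5, 0.5]
gripper_width: 0.185
```

Call:
step_arm:
  moves:
    - [[0, 0, 0, 0, 0, 0, 26], [0, 0, 0, 0, 0, 0, 34], [0, 0, 0, 0, 0, 0, 42], [0, 0, 0, 0, 0, 0, 50], [0, 0, 0, 0, 0, 0, 55]]

```text
time_s: 10.58
tcp_pos: [0.5537, 0.0272, 0.0774]
ee_rot: [[-0.994, 0.002, -0.106], [0.106, 0.0, -0.994], [-0.002, -1.0, -0.0]]
wrist_force: [0.3, -0.5, 1.1]
gripper_width: 0.419
```

Call:
step_arm:
  moves:
    - [[0, 0, 0, 0, 0, 0, 55], [0, 0, 0, 0, 0, 0, 55], [0, 0, 0, 0, 0, 0, 55], [0, 0, 0, 0, 0, 0, 55], [0, 0, 0, 0, 0, 0, 55]]

```text
time_s: 11.0
tcp_pos: [0.5536, 0.0272, 0.0774]
ee_rot: [[-0.994, 0.001, -0.106], [0.106, 0.0, -0.994], [-0.001, -1.0, -0.0]]
wrist_force: [-1.3, -0.4, 5.3]
gripper_width: 0.416
```

```bash
python3 look.py D; python3 spots.py D|head -6
```

```text
11.0 [0.55362733 0.02716248 0.0773505 ] 0.4160786971945813 [-1.34577411 -0.41930365  5.27134099]
top [316.7 135.9   9. ] [0.7421 0.0787] rel tip X,Y mm [68.9 71.7]
top [313.7 158.9   9. ] [0.6744 0.0858] rel tip X,Y mm [ 0.8 71.6]
scene [343.5 187.    6. ] [ 0.4197 -0.0378] rel tip X,Y mm [-239.3  -78.4]
scene [271.5 238.   18. ] [0.735 0.007] rel tip X,Y mm [69.5 -0.3]
scene [303.3 245.1  16. ] [0.6751 0.0857] rel tip X,Y mm [ 1.5 71.5]
scene [282.6 254.6  19. ] [0.7423 0.0782] rel tip X,Y mm [69.1 71.3]
```

Call:
step_arm:
  moves:
    - [[0, 0, 0, 0, 0, -0.4, 55], [0, 0, 0, 0, 0, -1.2, 55], [0, 0, 0, 0, 0, -2.1, 55], [0, 0, 0, 0, 0, -3.0, 55], [0, 0, 0, 0, 0, -3.9, 55]]

```text
time_s: 11.57
tcp_pos: [0.5577, 0.0655, 0.0773]
ee_rot: [[-0.994, 0.001, -0.106], [0.106, -0.001, -0.994], [-0.001, -1.0, 0.001]]
wrist_force: [-0.2, -4.8, 5.8]
gripper_width: 0.419
```

Call:
step_arm:
  moves:
    - [[0, 0, 0, 0, 0, -0.9, 55], [0, 0, 0, 0, 0, -1.8, 55], [0, 0, 0, 0, 0, -2.6, 55], [0, 0, 0, 0, 0, -3.1, 55], [0, 0, 0, 0, 0, -3.3, 55]]

```text
time_s: 11.98
tcp_pos: [0.5612, 0.0989, 0.0773]
ee_rot: [[-0.994, 0.001, -0.106], [0.106, -0.0, -0.994], [-0.001, -1.0, 0.0]]
wrist_force: [-0.2, -3.3, 4.7]
gripper_width: 0.419
```

Call:
step_arm:
  moves:
    - [[0, 0, 0, 0, 0, 0, 55], [0, 0, 0, 0, 0, 0, 55], [0, 0, 0, 0, 0, 0, 55], [0, 0, 0, 0, 0, 0, 55], [0, 0, 0, 0, 0, 0, 55]]

```text
time_s: 12.4
tcp_pos: [0.5612, 0.0991, 0.0773]
ee_rot: [[-0.994, 0.001, -0.106], [0.106, 0.0, -0.994], [-0.001, -1.0, -0.001]]
wrist_force: [-0.4, 0.2, 5.1]
gripper_width: 0.418
```

```bash
python3 look.py E; python3 spots.py E
```

```text
12.4 [0.56123697 0.09911349 0.07733689] 0.41804652029432926 [-0.35772225  0.20040088  5.05451657]
top [291.6 133.   17. ] [0.7497 0.1503] rel tip X,Y mm [ 68.9 143.7]
top [316.7 135.9   9. ] [0.7421 0.0787] rel tip X,Y mm [68.9 71.7]
scene [271.6 238.   17. ] [0.7347 0.0073] rel tip X,Y mm [69.1 -0. ]
scene [282.8 254.6  17. ] [0.7421 0.0788] rel tip X,Y mm [68.8 71.8]
scene [316.1 262.3  20. ] [0.6822 0.1574] rel tip X,Y mm [  0.9 143.6]
scene [294.8 273.   23. ] [0.7503 0.151 ] rel tip X,Y mm [ 69.3 144.5]
wrist [145.3   3.2  67. ] [0.7214 0.1871] rel tip X,Y mm [ 36.8 177.3]
wrist [410.6   2.3  29. ] [0.6954 0.0317] rel tip X,Y mm [27.4 20.1]
wrist [397.1  29.9 377. ] [0.6781 0.0423] rel tip X,Y mm [ 9.1 28.7]
wrist [189.2  45.6 579. ] [0.6845 0.1586] rel tip X,Y mm [  3.1 145. ]
wrist [466.2 106.2   6. ] [0.6333 0.0049] rel tip X,Y mm [-31.5 -13.2]
```

View pics/wristE.png

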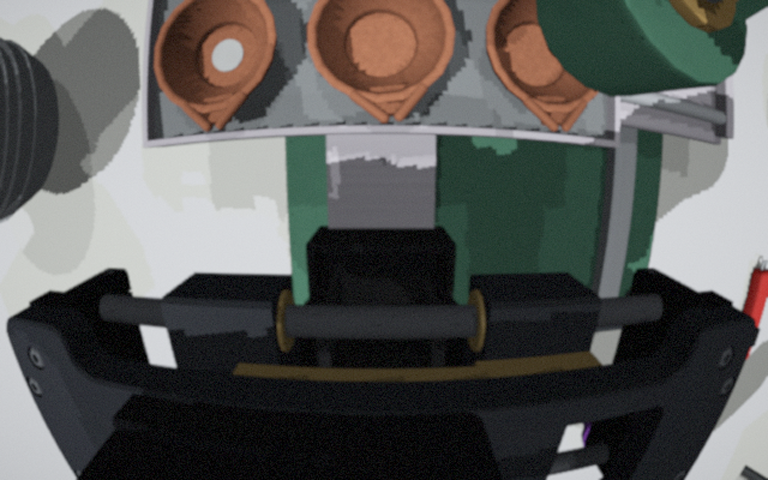

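View pics/topE.png

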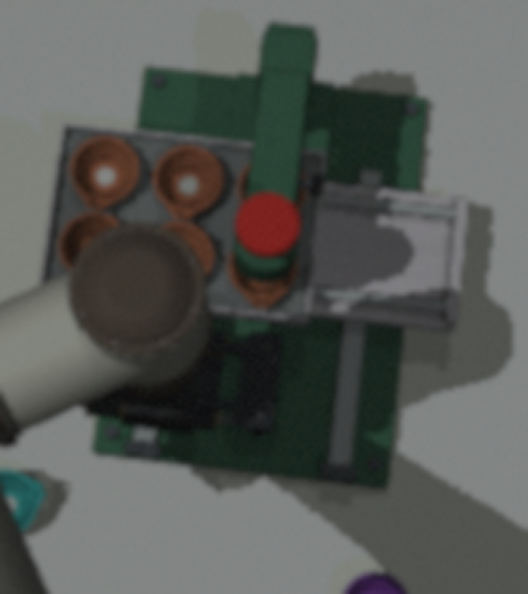

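Run:
```python
from plan import *
c=np.load("wristE.npy",allow_pickle=True).item()
im=c["image"][0:120,110:530,::-1]; 
cv2.imwrite("pics/wE.png",cv2.resize(im[:, :210],None,fx=3.8,fy=3.8,interpolation=cv2.INTER_CUBIC))
cv2.imwrite("pics/wE2.png",cv2.resize(im[:, 150:360],None,fx=3.8,fy=3.8,interpolation=cv2.INTER_CUBIC))
```

```text
(no output)
```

View pics/wE2.png

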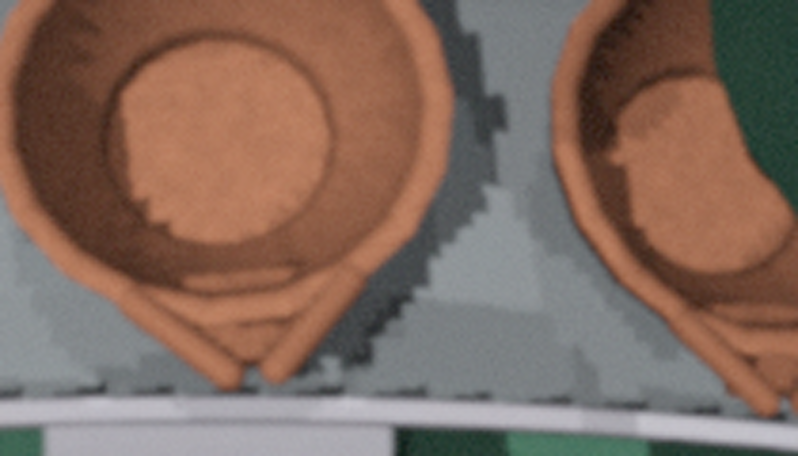

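Run:
```python
from plan import *
c=np.load("wristE.npy",allow_pickle=True).item()
p=[onz(c,u,v,.062,True)[:2] for u,v in [(189.2,45.6),(317.5,36.3),(447.8,45)]]
for a in p: d=a-p[0]; print(a,d@X[:2],d@Y[:2])
# head fit
im=c["image"].astype(int)
g=(im[...,1]>im[...,0]*1.35)&(im[...,1]>25); g[82:]=0;g[:,:440]=0
n,l,s,_=cv2.connectedComponentsWithStats(g.astype(np.uint8)); i=l[30,520]; pts=[]
for u in range(462,512,3):
    v=np.where(l[:,u]==i)[0]; pts.append((u,v.max()+.5))
for v in range(20,56,3):
    u=np.where(l[v]==i)[0]; pts.append((u.min()-.5,v))
print(pts)
W=np.array([onz(c,u,v,.121,True)[:2] for u,v in pts])
from scipy.optimize import least_squares
o=least_squares(lambda q:np.hypot(*(W-q).T)-.026,[.666,.0147],loss="soft_l1",f_scale=.0005); print(o.x,o.fun.round(4))
d=p[2]-o.x; print("right rel tip",d@X[:2],d@Y[:2]); d=p[0]-o.x; print("FL rel tip",d@X[:2],d@Y[:2])
```

```text
[0.68447131 0.15858108] 0.0 0.0
[0.6769098  0.08635277] 0.000160097392090058 -0.07262285434768007
[0.66942919 0.01274778] 0.0005470049625734292 -0.14660599497979862
[(462, np.float64(45.5)), (465, np.float64(48.5)), (468, np.float64(52.5)), (471, np.float64(57.5)), (474, np.float64(59.5)), (477, np.float64(61.5)), (480, np.float64(64.5)), (483, np.float64(66.5)), (486, np.float64(68.5)), (489, np.float64(71.5)), (492, np.float64(72.5)), (495, np.float64(73.5)), (498, np.float64(74.5)), (501, np.float64(75.5)), (504, np.float64(76.5)), (507, np.float64(78.5)), (510, np.float64(78.5)), (np.float64(449.5), 20), (np.float64(451.5), 23), (np.float64(452.5), 26), (np.float64(453.5), 29), (np.float64(454.5), 32), (np.float64(456.5), 35), (np.float64(456.5), 38), (np.float64(458.5), 41), (np.float64(460.5), 44), (np.float64(464.5), 47), (np.float64(466.5), 50), (np.float64(468.5), 53)]
[0.66929327 0.01235863] [ 0.0002 -0.0001 -0.0001  0.0005  0.0001 -0.0001  0.     -0.0001 -0.0001
  0.0003  0.0001 -0.0001 -0.0002 -0.0002 -0.0002  0.0004  0.0002  0.0002
 -0.0003 -0.0002 -0.0001  0.     -0.0002  0.0005  0.0004  0.0004 -0.0004
 -0.0003 -0.0001]
right rel tip 9.378171346924427e-05 0.00040138905036341135
FL rel tip -0.00045322324910418606 0.14700738403016203
```

Call:
step_arm:
  moves:
    - [[0, 0, 0, 0, 0, 0, 35], [0, 0, 0, 0, 0, 0, 22], [0, 0, 0, 0, 0, 0, 22], [0, 0, 0, 0, 0, 0, 22], [0, 0, 0, 0, 0, 0, 22]]

```text
time_s: 12.97
tcp_pos: [0.5603, 0.0986, 0.0759]
ee_rot: [[-0.994, -0.001, -0.107], [0.107, -0.0, -0.994], [0.001, -1.0, 0.0]]
wrist_force: [0.7, 0.9, -0.6]
gripper_width: 0.267
```

Call:
step_arm:
  moves:
    - [[0, 0, 0, 0, -0.8, 0, 22], [0, 0, 0, 0, -2.5, 0, 22], [0, 0, 0, 0, -5.0, 0, 0], [0, 0, 0, 0, -8.0, 0, 0], [0, 0, 0, 0, -11.0, 0, 0]]

```text
time_s: 13.38
tcp_pos: [0.5603, 0.0985, 0.1876]
ee_rot: [[-0.994, -0.001, -0.106], [0.106, -0.001, -0.994], [0.001, -1.0, 0.001]]
wrist_force: [0.3, 0.6, -0.1]
gripper_width: 0.076
```

Call:
step_arm:
  moves:
    - [[0, 0, 0, 0, -3.0, 0, 0], [0, 0, 0, 0, -5.5, 0, 0], [0, 0, 0, -1.0, -5.8, 0.6, 0], [0, 0, 0, -3.0, -5.8, 1.9, 0], [0, 0, 0, -5.5, -5.8, 3.5, 0]]

```text
time_s: 13.8
tcp_pos: [0.6117, 0.0585, 0.2462]
ee_rot: [[-0.995, 0.002, -0.104], [0.104, 0.001, -0.995], [-0.002, -1.0, -0.001]]
wrist_force: [0.4, 0.4, -0.3]
gripper_width: 0.007
```

Call:
step_arm:
  moves:
    - [[0, 0, 0, -2.5, 0, 1.5, 0], [0, 0, 0, -4.7, 0, 2.8, 0], [0, 0, 0, -5.7, 0, 3.6, 0], [0, 0, 0, -5.9, 0, 3.8, 0], [0, 0, 0, -5.9, 0, 3.8, 0]]

```text
time_s: 14.22
tcp_pos: [0.6661, 0.0134, 0.2437]
ee_rot: [[-0.994, -0.002, -0.108], [0.108, -0.0, -0.994], [0.002, -1.0, 0.0]]
wrist_force: [0.4, 0.2, 0.5]
gripper_width: 0.007
```

```bash
python3 look.py F; python3 spots.py F|head -6
```

```text
14.2167 [0.6661268  0.01341731 0.24370978] 0.0073772182981045945 [0.44340941 0.22928105 0.47892239]
scene [340.  185.5  38. ] [ 0.4243 -0.0507] rel tip X,Y mm [-233.4  -90.7]
scene [271.7 238.1  16. ] [0.7348 0.0076] rel tip X,Y mm [69.2  0.3]
scene [282.8 254.7  18. ] [0.7422 0.079 ] rel tip X,Y mm [69.  72.1]
scene [316.  262.4  21. ] [0.6824 0.1574] rel tip X,Y mm [  1.1 143.6]
scene [294.8 273.   23. ] [0.7503 0.151 ] rel tip X,Y mm [ 69.3 144.5]
wrist [219.6 105.5  33. ] [0.7664 0.1112] rel tip X,Y mm [ 89.5 106.7]
```

View pics/sceneF.png

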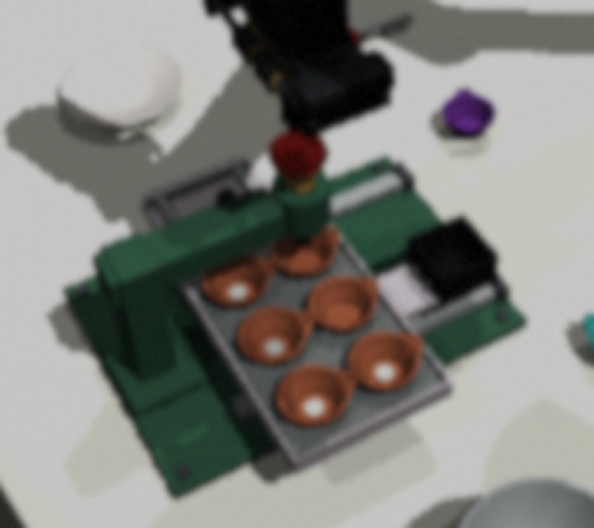

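Call:
step_arm:
  moves:
    - [[0, 0, 0, -0.1, 0.5, 0, 0], [0, 0, 0, -0.1, 1.2, -0.1, 0], [0, 0, 0, -0.1, 1.9, -0.1, 0], [0, 0, 0, -0.1, 2.6, -0.1, 0], [0, 0, 0, -0.1, 3.3, -0.1, 0]]

```text
time_s: 14.78
tcp_pos: [0.667, 0.0154, 0.2113]
ee_rot: [[-0.994, -0.001, -0.106], [0.106, 0.0, -0.994], [0.001, -1.0, -0.0]]
wrist_force: [-2.6, 1.6, 4.7]
gripper_width: 0.007
```

Call:
step_arm:
  moves:
    - [[0, 0, 0, 0, 0.6, 0, 0], [0, 0, 0, 0, 1.2, 0, 0], [0, 0, 0, 0, 1.7, 0, 0], [0, 0, 0, 0, 2.0, 0, 0], [0, 0, 0, 0, 2.0, 0, 0]]

```text
time_s: 15.2
tcp_pos: [0.667, 0.0154, 0.1919]
ee_rot: [[-0.994, -0.001, -0.106], [0.106, 0.0, -0.994], [0.001, -1.0, -0.0]]
wrist_force: [-3.9, 3.9, 7.3]
gripper_width: 0.007
```

Call:
step_arm:
  moves:
    - [[0, 0, 0, 0, 0.1, 0, 0], [0, 0, 0, 0, 0.2, 0, 0], [0, 0, 0, 0, 0.3, 0, 0], [0, 0, 0, 0, 0.3, 0, 0], [0, 0, 0, 0, 0.3, 0, 0]]

```text
time_s: 15.62
tcp_pos: [0.6671, 0.0154, 0.1914]
ee_rot: [[-0.994, 0.001, -0.105], [0.105, 0.0, -0.994], [-0.001, -1.0, -0.0]]
wrist_force: [-6.8, 2.8, 11.4]
gripper_width: 0.004
```

Call:
step_arm:
  moves:
    - [[0, 0, 0, 0, 0, 0, 0], [0, 0, 0, 0, 0, 0, 0], [0, 0, 0, 0, 0, 0, 0], [0, 0, 0, 0, 0, 0, 0], [0, 0, 0, 0, 0, 0, 0]]

```text
time_s: 16.03
tcp_pos: [0.6671, 0.0154, 0.1914]
ee_rot: [[-0.994, 0.001, -0.105], [0.105, 0.0, -0.994], [-0.001, -1.0, -0.0]]
wrist_force: [-6.7, 2.9, 12.3]
gripper_width: 0.007
```

```bash
python3 look.py G
```

```text
16.0333 [0.66707025 0.01540047 0.19143556] 0.006775781797610245 [-6.74561394  2.91629315 12.31803968]
```

View pics/sceneG.png

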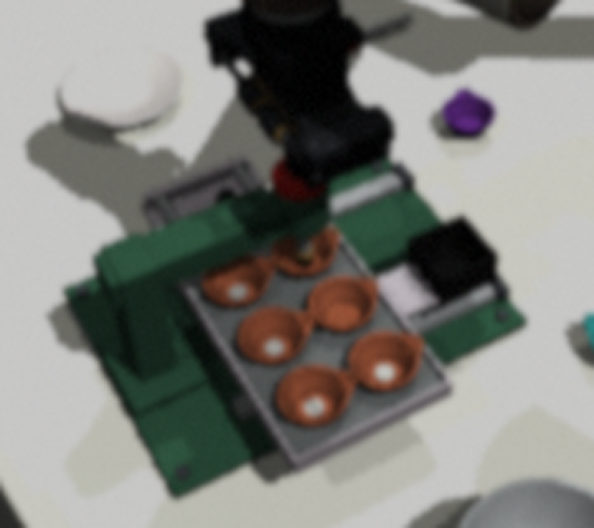

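Call:
step_arm:
  moves:
    - [[0, 0, 0, 0, -0.6, 0, 0], [0, 0, 0, 0, -1.6, 0, 0], [0, 0, 0, 0, -2.8, 0, 0], [0, 0, 0, 0, -4.2, 0, 0], [0, 0, 0, 0, -5.4, 0, 0]]

```text
time_s: 16.6
tcp_pos: [0.6675, 0.0148, 0.2427]
ee_rot: [[-0.994, 0.0, -0.106], [0.106, -0.0, -0.994], [-0.0, -1.0, 0.0]]
wrist_force: [0.6, 0.7, 0.0]
gripper_width: 0.007
```

Call:
step_arm:
  moves:
    - [[0, 0, 0, 2.5, 0, -1.5, 0], [0, 0, 0, 5.5, 0, -3.4, 10], [0, 0, 0, 8.5, 0, -5.3, 18], [0, 0, 0, 11.2, 0, -7.0, 18], [0, 0, 0, 11.5, 0, -7.1, 18]]

```text
time_s: 17.02
tcp_pos: [0.5572, 0.0996, 0.2423]
ee_rot: [[-0.995, -0.001, -0.103], [0.103, 0.001, -0.995], [0.001, -1.0, -0.0]]
wrist_force: [-0.3, -0.3, 0.6]
gripper_width: 0.166
```

Call:
step_arm:
  moves:
    - [[0, 0, 0, 0, 2.0, 0, 18], [0, 0, 0, 0, 5.0, 0, 18], [0, 0, 0, 0, 8.5, 0, 18], [0, 0, 0, 0, 11.5, 0, 18], [0, 0, 0, 0, 12.0, 0, 18]]

```text
time_s: 17.43
tcp_pos: [0.557, 0.0962, 0.1165]
ee_rot: [[-0.994, -0.011, -0.108], [0.108, -0.004, -0.994], [0.01, -1.0, 0.005]]
wrist_force: [-0.7, -0.3, -1.0]
gripper_width: 0.18
```

```bash
python3 look.py H
python3 - <<'E'
from plan import *
s=r.sense(); print(plan(s["tcp_pos"],s["ee_rot"],[.5605,.0988,.077]))
E
```

```text
17.4333 [0.55696219 0.09616595 0.11649891] 0.18030752723205415 [-0.74994414 -0.26921404 -1.02357944]
(array([-0.0005,  0.0004, -0.0009]), array([ 0.124,  4.6  , -0.106]))
```

View pics/wristH.png

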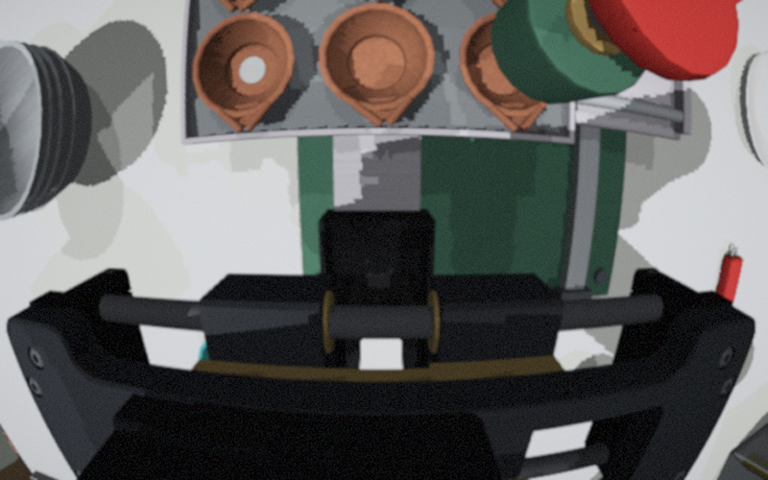

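Call:
step_arm:
  moves:
    - [[0, 0, 0, 0, 0.6, -0.1, 18], [0, 0, 0, 0, 1.8, -0.1, 18], [0, 0, 0, 0, 3.2, -0.1, 18], [0, 0, 0, 0, 4.3, -0.1, 18], [0, 0, 0, 0, 4.5, -0.1, 18]]

```text
time_s: 18.0
tcp_pos: [0.5604, 0.0986, 0.0768]
ee_rot: [[-0.994, -0.001, -0.107], [0.107, -0.0, -0.994], [0.001, -1.0, 0.0]]
wrist_force: [0.4, -0.6, 1.0]
gripper_width: 0.179
```

Call:
step_arm:
  moves:
    - [[0, 0, 0, 0, 0, 0, 26], [0, 0, 0, 0, 0, 0, 34], [0, 0, 0, 0, 0, 0, 42], [0, 0, 0, 0, 0, 0, 50], [0, 0, 0, 0, 0, 0, 55]]

```text
time_s: 18.42
tcp_pos: [0.5614, 0.099, 0.0784]
ee_rot: [[-0.994, 0.002, -0.106], [0.106, 0.001, -0.994], [-0.002, -1.0, -0.001]]
wrist_force: [-0.7, 0.3, 2.0]
gripper_width: 0.417
```

Call:
step_arm:
  moves:
    - [[0, 0, 0, 0.3, 0, 0, 55], [0, 0, 0, 1.0, 0, 0, 55], [0, 0, 0, 2.0, 0, 0, 55], [0, 0, 0, 3.0, 0, 0, 55], [0, 0, 0, 4.0, 0, 0, 55]]

```text
time_s: 18.83
tcp_pos: [0.5219, 0.1033, 0.0784]
ee_rot: [[-0.994, 0.003, -0.106], [0.106, 0.001, -0.994], [-0.003, -1.0, -0.001]]
wrist_force: [4.1, -0.8, 1.4]
gripper_width: 0.418
```

Call:
step_arm:
  moves:
    - [[0, 0, 0, 1.0, 0, 0, 55], [0, 0, 0, 2.0, 0, 0, 55], [0, 0, 0, 3.0, 0, 0, 55], [0, 0, 0, 3.8, 0, 0, 55], [0, 0, 0, 4.3, 0, 0, 55]]

```text
time_s: 19.25
tcp_pos: [0.4775, 0.108, 0.0783]
ee_rot: [[-0.994, 0.001, -0.106], [0.106, 0.001, -0.994], [-0.001, -1.0, -0.001]]
wrist_force: [3.7, -0.8, 4.7]
gripper_width: 0.418
```

Call:
step_arm:
  moves:
    - [[0, 0, 0, 0.4, 0, 0, 55], [0, 0, 0, 0.8, 0, 0, 55], [0, 0, 0, 1.2, 0, 0, 55], [0, 0, 0, 1.6, 0, 0, 55], [0, 0, 0, 1.6, 0, 0, 55]]

```text
time_s: 19.67
tcp_pos: [0.4676, 0.1114, 0.0785]
ee_rot: [[-0.995, 0.013, -0.103], [0.103, 0.005, -0.995], [-0.013, -1.0, -0.006]]
wrist_force: [19.0, -2.2, -8.8]
gripper_width: 0.418
```

```bash
python3 look.py I; python3 spots.py I|head -6
```

```text
19.6667 [0.46758316 0.1114481  0.0785231 ] 0.4184621755716162 [18.98871981 -2.23306663 -8.76924236]
top [286.2 164.6  19. ] [0.6567 0.1628] rel tip X,Y mm [-25.  146.2]
top [311.8 167.6  19. ] [0.649  0.0907] rel tip X,Y mm [-25.   73.8]
top [337.2 170.5  14. ] [0.6416 0.0191] rel tip X,Y mm [-24.7   1.7]
top [283.  188.2  10. ] [0.5889 0.1697] rel tip X,Y mm [-93.2 146. ]
scene [299.8 226.4  17. ] [0.6413 0.0198] rel tip X,Y mm [-25.1   2.4]
scene [311.8 242.2  20. ] [0.6488 0.0919] rel tip X,Y mm [-25.3  74.9]
```

View pics/wristI.png

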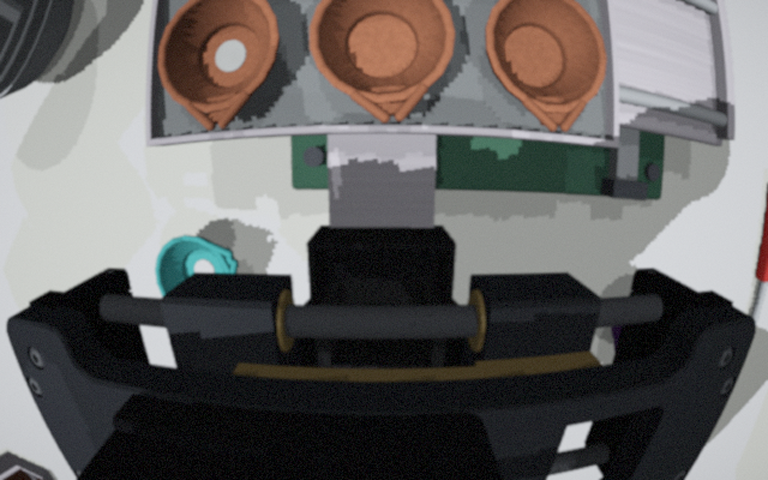

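Call:
step_arm:
  moves:
    - [[0, 0, 0, -0.2, 0, 0, 55], [0, 0, 0, -0.4, 0, 0, 55], [0, 0, 0, -0.5, 0, 0, 40], [0, 0, 0, -0.5, 0, 0, 22], [0, 0, 0, -0.5, 0, 0, 22]]

```text
time_s: 20.23
tcp_pos: [0.4659, 0.1089, 0.0774]
ee_rot: [[-0.994, -0.002, -0.106], [0.106, 0.0, -0.994], [0.002, -1.0, 0.0]]
wrist_force: [-0.5, -0.0, -0.1]
gripper_width: 0.377
```

Call:
step_arm:
  moves:
    - [[0, 0, 0, 0, 0, 0, 20], [0, 0, 0, 0, 0, 0, 20], [0, 0, 0, 0, 0, 0, 20], [0, 0, 0, 0, -0.5, 0, 20], [0, 0, 0, 0, -1.5, 0, 20]]

```text
time_s: 20.65
tcp_pos: [0.4658, 0.1079, 0.0915]
ee_rot: [[-0.994, -0.004, -0.107], [0.107, -0.002, -0.994], [0.004, -1.0, 0.003]]
wrist_force: [0.6, -0.2, -0.4]
gripper_width: 0.206
```

Call:
step_arm:
  moves:
    - [[0, 0, 0, 0, -2.0, 0, 20], [0, 0, 0, 0, -5.0, 0, 20], [0, 0, 0, 0, -8.0, 0, 20], [0, 0, 0, 2.0, -11.0, 0, 20], [0, 0, 0, 4.0, -13.0, 0, 20]]

```text
time_s: 21.07
tcp_pos: [0.428, 0.1131, 0.2252]
ee_rot: [[-0.994, 0.002, -0.107], [0.107, 0.001, -0.994], [-0.002, -1.0, -0.001]]
wrist_force: [0.1, 0.8, -0.4]
gripper_width: 0.201
```

Call:
step_arm:
  moves:
    - [[0, 0, 0, 0.5, -1, 0, 20], [0, 0, 0, 0.5, -1, 0, 20], [0, 0, 0, 0.5, -1, 0, 20], [0, 0, 0, 0.5, -1, 0, 20], [0, 0, 0, 0.5, -1, 0, 20]]

```text
time_s: 21.48
tcp_pos: [0.4223, 0.1131, 0.2312]
ee_rot: [[-0.994, -0.003, -0.107], [0.107, -0.002, -0.994], [0.002, -1.0, 0.002]]
wrist_force: [0.1, -0.9, -0.8]
gripper_width: 0.2
```

```bash
python3 look.py J; python3 spots.py J|head -12
```

```text
21.4833 [0.42233737 0.11312426 0.23120151] 0.19955791541567305 [ 0.10928437 -0.94770356 -0.77673912]
top [286.8 164.7  18. ] [0.6565 0.1611] rel tip X,Y mm [-25.  144.5]
top [312.1 167.7  18. ] [0.6488 0.0897] rel tip X,Y mm [-25.   72.7]
top [337.6 170.6  13. ] [0.6414 0.018 ] rel tip X,Y mm [-24.8   0.7]
top [283.5 187.9  16. ] [0.5896 0.1684] rel tip X,Y mm [-92.3 144.7]
scene [299.5 225.9  13. ] [0.641  0.0176] rel tip X,Y mm [-25.2   0.3]
scene [311.4 241.7  19. ] [0.6488 0.0896] rel tip X,Y mm [-25.   72.7]
scene [343.9 249.1  21. ] [0.5895 0.1684] rel tip X,Y mm [-92.4 144.7]
scene [324.  258.9  21. ] [0.657  0.1615] rel tip X,Y mm [-24.5 145. ]
wrist [231.3   5.3  72. ] [0.6321 0.1821] rel tip X,Y mm [-51.5 162.9]
wrist [281.7   7.6 634. ] [0.6188 0.1285] rel tip X,Y mm [-59.  108.2]
wrist [354.1  14.3 911. ] [0.6029 0.0544] rel tip X,Y mm [-67.   32.8]
wrist [403.1   6.5  78. ] [ 6.11e-01 -2.00e-04] rel tip X,Y mm [-53.1 -20.6]
```

View pics/wristJ.png

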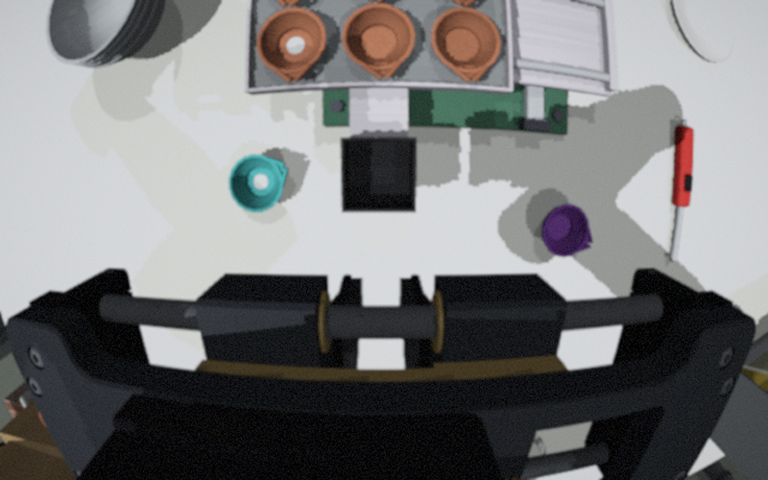

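View pics/sceneJ.png

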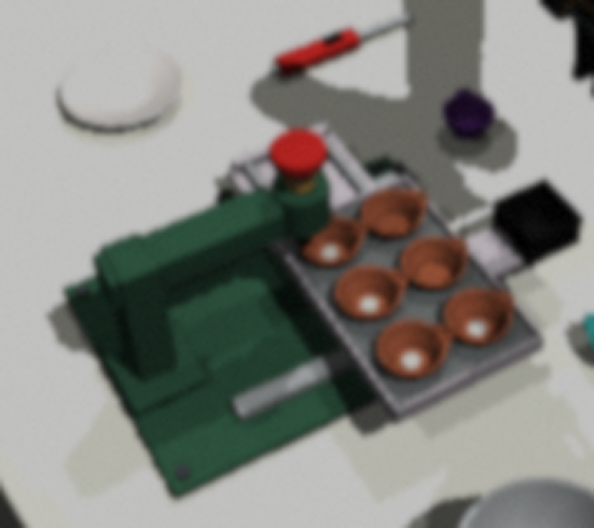

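```bash
python3 -c "
from station import r
print(r.finish_job())"
```

```text
the job is handed in; nothing more can be done
None
```

I marked both bare diyas, the front-middle one first and then the front-right one. Then I drew the tray back to its front stop and handed the job in at about 21.5 s of the 72 s allowed.

- **Centring:** the wrist camera put both wells within about 1 mm of the tip. The top and scene cameras gave 1 to 1.5 mm.
- **Pressing:** each time the button went down onto its stop. The measured stroke was about 27.6 mm, the force stepped up to about 12 N, and I held it for about 0.8 s. The last scene picture shows the plunger up.
- **Front stop:** the pull force rose to 19 N at the stop. After release, the white spots were at the same in-and-out position as at the start (25 mm short of the tip for the rear row).
- **Final state:** the last pictures show all six diyas in their nests and the gripper clear. The bowls, saucer, lighter and the two look-alikes appear undisturbed.

**Check that disagreed:** no white spot showed in either newly pressed diya afterwards. I took it that the simulator does not draw new marks, because position, stroke and hold time were all as required, but I could not confirm this from the pictures.

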